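# Ease the ruler out of the half-covered desk caddy

## Task

The ruler lies in the white desk caddy with one end caught under the caddy's covered part, so it cannot be lifted straight out: take it by its rib in the open tray, raise its free end over the tall front panel while its other end is still under the cover, and draw it out on the slant. Finish while still holding it in the gripper, still and touching nothing else, with the whole ruler higher than the top of the front panel. Leave the other things on the desk and in the tray where they are.

Things in the scene. Friction and masses are not known exactly. Their poses are not given: they have to be found in the camera images.
- caddy: white caddy fixed to the desk, 297 mm long (own x) x 172 mm wide (own y), outer walls 6 mm; origin at the centre of its underside on the desk, z up; yaw varies. The half towards +x is an open tray; its side walls are 70 mm high and the tall front panel at its +x end (x = 142.5 to 148.5 mm) is 112 mm high. The half towards -x is a covered pocket, entered only by a slot from the tray
- tray_floor (a point): middle of the tray's floor, 6 mm above the desk, at caddy x = 67.5 mm; the tray is 150 mm long and 160 mm wide inside (caddy x = -7.5 to 142.5 mm)
- slot_top (a point): middle of the slot's upper edge = front lower edge of the pocket's deck, 90 mm above the desk (caddy x = -7.5 mm); axes as the caddy. The slot is 74 mm wide (y = -37 to +37 mm) and reaches from the floor to this edge, between upright cheeks 5 mm thick. The deck (cover) runs from here 141 mm back to -x: underside at 90 mm, top at 96 mm; inside, the pocket's back wall is at x = -142.5 mm
- panel_top (a point): middle of the top edge of the caddy's tall front panel, 112 mm above the desk (caddy x = 145.5 mm)
- ruler_grip (a point): where to take the ruler: on its mid-plane, half-way up (13 mm above its underside), 65 mm from its middle towards its free end, 190 mm from its other end. It is gripped across its upright rib, 14 mm wide, which runs along its whole length to 26 mm above the underside, standing on a foot 30 mm wide and 4 mm thick. Axes as the ruler
- ruler_center (a point): centre of the ruler, half-way up; also its centre of mass
- ruler_tip (a point): centre of the ruler's free end face (in the open tray, about 10 to 25 mm short of the front panel), 125 mm from its middle
- ruler_tail (a point): centre of the ruler's other end face, 125 mm from its middle; at the start about 115 mm back under the deck, with about 20 mm free behind it
- ruler: aluminium ruler, 250 mm long, 30 mm wide, 26 mm high, about 60 to 130 g evenly spread; origin at the middle of its underside, x along it towards its free end in the tray, z up. It lies foot down on the caddy's floor, roughly along the caddy's x (within about 0.05 rad and 10 mm of the middle)
- keycap: small grey keycap, 18 x 18 x 10 mm, loose in the tray in its front +y corner; origin at its underside
- usb_plug: small black plug, 42 x 14 x 10 mm, loose in the tray in its front -y corner; origin at its underside
- trackball: black trackball mouse, 130 x 85 x 46 mm, on the desk to the robot's left
- notes: block of green sticky notes, 76 x 76 x 20 mm, on the desk to the robot's left
- mug: white mug, 80 mm across, 90 mm high, on the desk to the robot's right
- devboard: small black circuit board, 58 x 30 x 10 mm, on the desk to the robot's right
There are look-alikes about, which are no part of the job. Of the things that look like the notes, take the one that is farthest to the robot's right at the start.

How it is judged:
By the outcome, as a careful person would: the job done as asked, in the order asked, and still so for the second after the job is handed in, while the arm keeps its last pose, push and grip.
It also fails if it takes over 43 s, if anything falls off the work surface, if the arm or the gripper's body presses on something with over 40 N, if the wrist force passes 120 N, or if a joint passes its speed limit or range.

## Robot

A 6-joint arm with a two-finger parallel gripper is mounted at the origin on the work surface. World frame = base frame: x ahead of the robot, y to its left, z up, the work surface at z = 0. Lengths are in mm, angles in rad, forces in N, time in s.
With the tool pointing down it reaches from about 400 to 925 mm from the base axis. Payload 12.5 kg.
Tool frame: the origin (TCP) lies between the finger pads; the fingertips stand 11 mm ahead of it and the grasp point (between the pads) lies 8 mm behind it (env.tip_extent is the distance from the TCP to the fingertips, in mm); x points along the fingers, z is the direction in which the jaws open and shut, and the axes are right-handed (so a half turn about x gives the same grasp; the last joint's range is limited). The gripper opens to 95 mm and grips with 3 to 60 N. Pads are 20 mm wide; open, the fingers measure 119 mm over their backs; the gripper's body (75 mm by 180 mm) begins 59 mm behind the grasp point.
Start: joints at [1.048, 0.491, 1.559, -0, 1.092, -0.106], TCP at [253.008, 571.518, 225.661] pointing down, gripper open.
Joint ranges: [-3.1, 3.1], [-0.84, 2.19], [0.05, 2.79], [-1.13, 4.28], [0.06, 2.93], [-2.69, 2.69]. Speed limits (rad/s): [2.22, 2.22, 2.79, 3.14, 3.14, 3.14].

## Interface

Orientations are given as [roll, pitch, yaw] about the fixed x, y, z axes, in that order (R = Rz(yaw) Ry(pitch) Rx(roll)).
In Python, from cell import status, imaging, env gives the robot as it stands. The module is installed in compiled form; this text tells all that it offers.
- The arm moves only by the tool apply_moves, never from a script. Its argument "increments" is a list of rows, each a list of 5 numbers: the closure, from 0 (fully open) to 1 (shut), then the shift along the tool's x, y, z in mm, then the turn about the tool's x in degrees. A call has 1 to 10 rows; each row shifts and turns the commanded pose from where the row before left it, along the tool's axes as they then stand; what a row does not reach is not made up. A row lasts 1/10 s, in which the tool goes at most 50 mm and 8.59 degrees, less where a joint would pass 70% of its speed; a pose out of reach is approached as far as the arm can. A call with a gripper value outside its range is refused whole. The fingers move at their own pace and stop on an object; the grip force is fixed at half the most. Time passes only in rows, so rows that do not move let the fingers close. It gives the time, the measured TCP pose, the force and the opening at its end, in the units of the state.
- status.state(): the state, without advancing time (a new reading comes with each control period).
- imaging.read_camera(name): name is "side" or "top" or "wrist"; returns a dict with "pixels" (400x640x3 uint8, red, green, blue), "fovy" (degrees; the focal length in pixels is half the picture's height over the tangent of half this angle, whatever the lens; pixels are square), "cx", "cy" (the principal point, pixels), "R" (3x3) and "t" (3): a world point X has camera coordinates R X + t. Camera axes: x right, y down, z forward; pixel columns grow to the right and rows downward; lengths in mm; the calibration is good to about 2 mm. The wrist camera is an equidistant fisheye: a pixel r from the principal point sees the ray r / f radians off the axis. A picture is of the moment at which its call begins. There is no depth.
- env.job_done(): hands the job in, once; it reports no verdict.
The state is a dict: "t": time; "joints": joint angles; "qvel": joint speeds; "tau": joint torques, N m; "eef_pos": TCP position; "tcp_rot": TCP orientation; "ft_force": force on the tool from outside, world axes, zero at the start; "moment": the same for the moment, N m; "opening": opening from 0.0 (shut) to 1.0 (fully open).
Only numpy, scipy, OpenCV 4.12 (cv2) and the standard library are available. Lean on these libraries where they do the work, as an engineer would, in place of code of your own. Each camera call takes 0.05 s, during which the arm holds its last target. There are 200 camera calls.

## Working session

There is one attempt and no reset: what is moved stays moved. The work goes in short steps, Python scripts to look and compute and a tool call to move; the robot and the scene stay as the last step left them, time stands still between calls to the robot, and variables do not carry over. Pictures are saved under pics/ and viewed, about 8 in all and at most 12, crops included, and the job is handed in when it is done.

Besides the shell and the picture viewer there is one more tool, called after "Call:" in YAML: its name, and indented under it one key for each argument. apply_moves: Moves the arm, as the interface text tells. Its arguments: {"type":"object","properties":{"increments":{"type":"array"}},"required":["increments"]}

```bash
mkdir -p pics; cat > h.py <<'E'
import numpy as np, cv2
from cell import status, imaging, env
def cam(n):
    c=imaging.read_camera(n); c['R']=np.array(c['R']);c['t']=np.array(c['t']); c['f']=200/np.tan(np.radians(c['fovy'])/2); return c
def ray(c,u,v):
    x,y=(u-c['cx']),(v-c['cy']); d=c['R'].T@np.array([x,y,c['f']]); return -c['R'].T@c['t'],d/np.linalg.norm(d)
def plane(c,u,v,z):
    o,d=ray(c,u,v); return o+d*(z-o[2])/d[2]
def proj(c,X):
    p=c['R']@np.array(X,float)+c['t']; return p[:2]/p[2]*c['f']+[c['cx'],c['cy']]
def save(n,p): cv2.imwrite('pics/'+n+'.png',cv2.cvtColor(p,cv2.COLOR_RGB2BGR))
E
python3 - <<'E'
from h import *
for n in('top','side'):
    c=cam(n); save(n+'0',c['pixels']); print(n,c['fovy'],c['cx'],c['cy'],c['R'].round(3).tolist(),c['t'].round(1),(-c['R'].T@c['t']).round(0))
print(status.state())
E
```

```text
top 54.948970116677344 313.77921401123626 197.82429470496902 [[0.009, -1.0, 0.008], [-0.99, -0.01, -0.141], [0.141, -0.006, -0.99]] [  64.9  477.6 1053.3] [ 324.   76. 1110.]
side 49.35615924208755 322.71364226335123 192.39209928520808 [[-0.996, -0.085, -0.019], [-0.03, 0.536, -0.844], [0.082, -0.84, -0.536]] [ 505.7   61.8 1367. ] [ 394. 1158.  795.]
{'t': 0.1, 'joints': array([ 1.04840573e+00,  4.91473713e-01,  1.55939352e+00, -4.61322969e-05,
        1.09168620e+00, -1.05569077e-01]), 'qvel': array([ 0.00060121,  0.00037152, -0.00079583,  0.00093348, -0.00057809,
        0.00025356]), 'tau': array([ 1.47378283e-03, -6.13631773e+01, -2.58606595e+01,  6.93264906e-02,
        4.71044029e-02, -9.00046552e-05]), 'eef_pos': array([252.90380969, 571.3221008 , 225.13433475]), 'tcp_rot': array([ 3.07858569,  1.56983467, -2.05060353]), 'ft_force': array([-0.83445617, -0.63238504, -0.07883161]), 'moment': array([ 0.00120269, -0.05515188, -0.01526106]), 'opening': 1.0001107056034944}
```

View pics/top0.png

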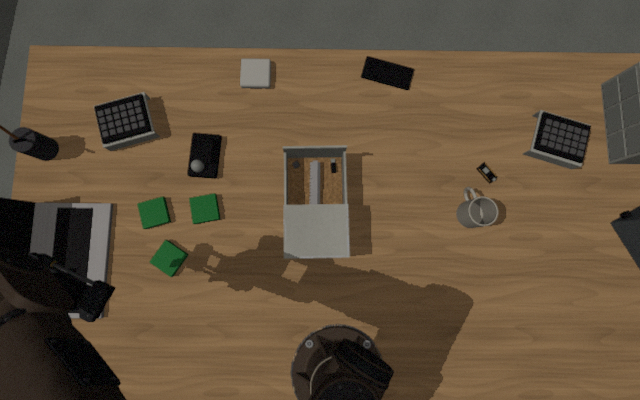

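View pics/side0.png

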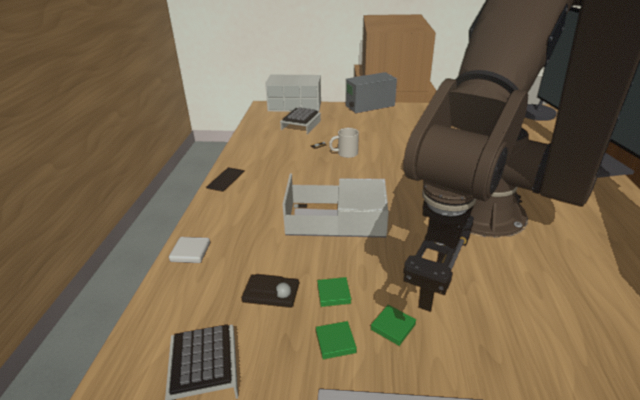

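Both views show the caddy ahead of the robot, with its tray on the far side. In the top view it spans (283–350, 145–260), and the ruler is in the tray at about (315, 180). There are three green blocks on the left. I'll zoom in on the caddy.

```bash
python3 - <<'E'
from h import *
a=cv2.imread('pics/top0.png')[138:268,270:365]
a=cv2.resize(a,None,fx=6,fy=6,interpolation=cv2.INTER_CUBIC)
# crop upper part only to stay within 600 rows
a=a[:600]; a=cv2.convertScaleAbs(a,alpha=1.4,beta=10)
cv2.imwrite('pics/topz.png',a)
E
```

```text
(no output)
```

View pics/topz.png

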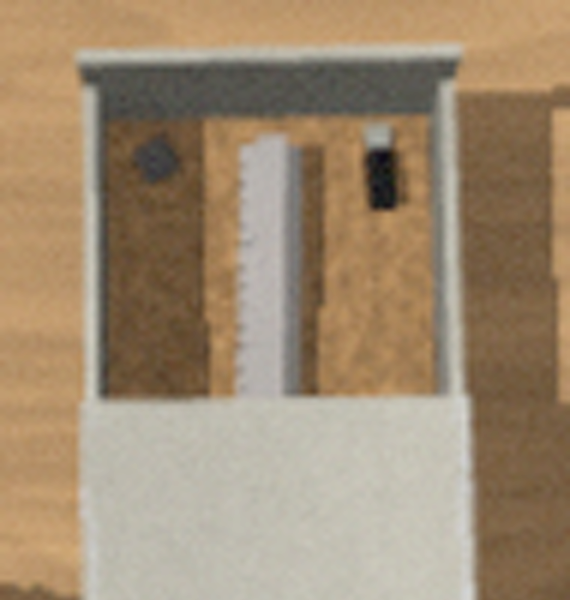

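The crop shows the ruler rib's centre at about zoomed (269, 135), running to (268, 395). The deck front edge corners are at (82, 398) and (468, 398), and the panel top corners at (78, 52) and (462, 46). The keycap is front left and the plug front right.

```bash
python3 - <<'E'
from h import *
c=cam('top')
P=lambda u,v,z:plane(c,270+(u-2.5)/6,138+(v-2.5)/6,z).round(1)
for n,u,v,z in [('deckL',82,398,96),('deckR',468,398,96),('panL',78,52,112),('panR',462,46,112),('panFront outer?',270,44,112),('tip foot',269,148,10),('tip top',269,135,32),('ruler near',269,395,32),('footL far',238,148,10),('footL near',236,395,10),('footR far',300,148,10),('footR near',300,395,10)]: print(n,P(u,v,z))
s=status.state(); print(s['eef_pos'],s['tcp_rot'])
from scipy.spatial.transform import Rotation as R
print(R.from_euler('xyz',s['tcp_rot']).as_matrix().round(3))
w=cam('wrist');print(w['fovy'],w['f'],w['cx'],w['cy'],(-w['R'].T@w['t']).round(1),w['R'].round(2).tolist())
E
```

```text
deckL [451.  150.6  96. ]
deckR [452.6 -20.3  96. ]
panL [604.  154.3 112. ]
panR [608.7 -16.6 112. ]
panFront outer? [608.6  68.9 112. ]
tip foot [585.5  68.2  10. ]
tip top [586.6  68.4  32. ]
ruler near [461.3  67.4  32. ]
footL far [585.3  83.3  10. ]
footL near [463.9  83.   10. ]
footR far [585.7  53.1  10. ]
footR near [464.2  52.3  10. ]
[252.91451833 571.34690391 225.22265151] [ 3.00978053  1.56997222 -2.11942582]
[[-0.    -0.914  0.405]
 [-0.001  0.405  0.914]
 [-1.     0.    -0.001]]
65.70646984690485 309.70691628693146 322.6999139049582 205.31835341866545 [180.4 603.  383.8] [[0.4, 0.91, -0.0], [0.88, -0.39, 0.28], [0.26, -0.11, -0.96]]
```

Call:
apply_moves:
  increments:
    - [0,0,0,0,-8]
    - [0,0,0,0,-8]
    - [0,0,0,0,-8]
    - [0,0,-20,-36,0]
    - [0,0,-20,-36,0]
    - [0,0,-20,-36,0]
    - [0,0,-20,-36,0]
    - [0,0,-20,-36,0]
    - [0,0,-20,-36,0]
    - [0,0,-20,-36,0]

```text
t: 1.2
eef_pos: [394.1, 318.3, 225.7]
tcp_rot: [-0.889, 1.571, 0.684]
ft_force: [0.7, 0.5, 0.3]
opening: 1.001
```

Call:
apply_moves:
  increments:
    - [0,0,-20,-36,0]
    - [0,0,-20,-36,0]
    - [0,0,-20,-36,0]
    - [0,0,-20,-36,0]
    - [0,0,-20,-36,0]
    - [0,0,-20,-36,0]
    - [0,0,-20,-36,0]
    - [0,0,0,0,0]
    - [0,0,0,0,0]

```text
t: 2.1
eef_pos: [534.0, 67.5, 225.3]
tcp_rot: [1.223, 1.57, 2.794]
ft_force: [-0.4, 0.2, -0.2]
opening: 1.0
```

```bash
python3 - <<'E'
from h import *
w=cam('wrist'); save('w1',w['pixels']); s=status.state();print(s['eef_pos'],s['tcp_rot'],s['joints'],s['t'])
from scipy.spatial.transform import Rotation as R
print(R.from_euler('xyz',s['tcp_rot']).as_matrix().round(3))
E
```

```text
[533.63768143  68.3277451  225.40243664] [1.21256082 1.5700171  2.78490783] [ 4.41361299e-03  3.68217496e-01  1.77203364e+00  3.26734327e-04
  1.00207051e+00 -1.56810947e+00] 2.15
[[-0.001 -1.    -0.002]
 [ 0.    -0.002  1.   ]
 [-1.     0.001  0.   ]]
```

View pics/w1.png

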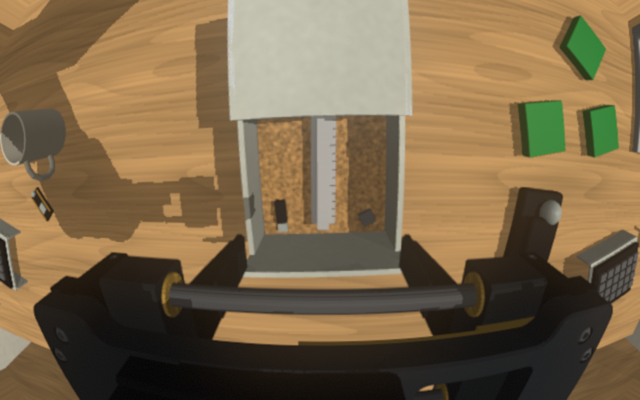

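The wrist view shows the tray, with the ruler from about (323, 118) to (326, 227). The plug is at (280, 213) and the keycap at (367, 217). I'll zoom in to get the edges.

```bash
python3 - <<'E'
from h import *
a=cv2.imread('pics/w1.png')[105:285,235:415]
a=cv2.resize(a,None,fx=3.3,fy=3.3,interpolation=cv2.INTER_CUBIC)
b=cv2.imread('pics/w1.png')[105:240,295:350]
b=cv2.resize(b,None,fx=4.4,fy=4.4,interpolation=cv2.INTER_CUBIC)
cv2.imwrite('pics/wz.png',cv2.convertScaleAbs(b,alpha=1.3))
g=cv2.imread('pics/w1.png').astype(int)
for r in (130,150,180,205,220): print(r,[tuple(g[r,x]) [0] for x in range(300,350)])
E
```

```text
130 [np.int64(80), np.int64(72), np.int64(60), np.int64(57), np.int64(57), np.int64(57), np.int64(60), np.int64(61), np.int64(62), np.int64(65), np.int64(77), np.int64(97), np.int64(108), np.int64(110), np.int64(108), np.int64(106), np.int64(118), np.int64(147), np.int64(162), np.int64(163), np.int64(163), np.int64(163), np.int64(163), np.int64(163), np.int64(163), np.int64(162), np.int64(163), np.int64(162), np.int64(164), np.int64(164), np.int64(164), np.int64(164), np.int64(163), np.int64(160), np.int64(155), np.int64(137), np.int64(109), np.int64(88), np.int64(78), np.int64(74), np.int64(72), np.int64(75), np.int64(79), np.int64(83), np.int64(85), np.int64(88), np.int64(85), np.int64(72), np.int64(64), np.int64(62)]
150 [np.int64(71), np.int64(71), np.int64(66), np.int64(59), np.int64(57), np.int64(57), np.int64(58), np.int64(59), np.int64(57), np.int64(59), np.int64(70), np.int64(97), np.int64(107), np.int64(108), np.int64(106), np.int64(104), np.int64(116), np.int64(149), np.int64(162), np.int64(163), np.int64(163), np.int64(163), np.int64(163), np.int64(163), np.int64(163), np
[... 1844 characters left out ...]
(75), np.int64(75), np.int64(66), np.int64(55), np.int64(52), np.int64(54), np.int64(54), np.int64(54), np.int64(53), np.int64(60), np.int64(78), np.int64(95), np.int64(102), np.int64(101), np.int64(100), np.int64(110), np.int64(138), np.int64(155), np.int64(160), np.int64(161), np.int64(161), np.int64(161), np.int64(161), np.int64(160), np.int64(161), np.int64(160), np.int64(161), np.int64(160), np.int64(162), np.int64(161), np.int64(161), np.int64(161), np.int64(156), np.int64(135), np.int64(103), np.int64(80), np.int64(77), np.int64(79), np.int64(80), np.int64(78), np.int64(75), np.int64(74), np.int64(77), np.int64(81), np.int64(84), np.int64(81), np.int64(70), np.int64(55), np.int64(50)]
```

View pics/wz.png

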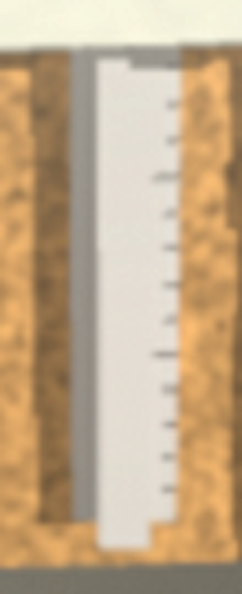

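The crop shows the foot edges at columns 310.3 and 335.2, and the rib top at columns 317–329. The rib ends at row 229.5 and the foot at row 223.4.

```bash
cat >> h.py <<'E'
def wplane(c,u,v,z):
    x,y=u-c['cx'],v-c['cy']; r=np.hypot(x,y)+1e-9; th=r/c['f']
    d=c['R'].T@np.array([np.sin(th)*x/r,np.sin(th)*y/r,np.cos(th)]); o=-c['R'].T@c['t']; return o+d*(z-o[2])/d[2]
E
python3 - <<'E'
from h import *
w=cam('wrist')
for n,u,v,z in [('footL150',310.4,150,10),('footR150',335,150,10),('footL220',310.8,220,10),('footR220',334.5,220,10),('ribL150',316.5,150,32),('ribL220',316.5,220,32),('ribR225',329,225,32),('tiptop',323,229.5,32),('tipfoot',323,223.4,10),('panelinner floor',322,232,6),
 ('deckL',230,117,96),('deckR',411,113,96)]: print(n,wplane(w,u,v,z).round(1))
print(status.state()['eef_pos'])
E
```

```text
footL150 [494.1  52.9  10. ]
footR150 [494.1  82.7  10. ]
footL220 [583.3  52.8  10. ]
footR220 [583.3  83.   10. ]
ribL150 [491.8  60.7  32. ]
ribL220 [575.7  60.5  32. ]
ribR225 [582.1  75.6  32. ]
tiptop [587.9  68.3  32. ]
tipfoot [587.9  68.4  10. ]
panelinner floor [601.3  67.1   6. ]
deckL [451.9 -19.9  96. ]
deckR [447.9 150.8  96. ]
[533.4987931   68.79224567 225.52939317]
```

Call:
apply_moves:
  increments:
    - [0.5,20,3,0,0]
    - [0.5,30,3,0,0]
    - [0.5,40,0,0,0]
    - [0.5,40,0,0,0]
    - [0.5,30,0,0,0]
    - [0.5,20,0,0,0]
    - [0.5,12,0,0,0]
    - [0.5,7,0,0,0]
    - [0.5,0,0,0,0]
    - [0.5,0,0,0,0]

```text
t: 3.2
eef_pos: [528.4, 68.3, 27.4]
tcp_rot: [-1.487, 1.57, 0.087]
ft_force: [-0.1, 0.7, 0.4]
opening: 0.499
```

Call:
apply_moves:
  increments:
    - [1,0,0,0,0]
    - [1,0,0,0,0]
    - [1,0,0,0,0]
    - [1,0,0,0,0]
    - [1,0,0,0,0]
    - [1,0,0,0,0]

```text
t: 3.8
eef_pos: [528.1, 68.1, 26.7]
tcp_rot: [-1.029, 1.571, 0.544]
ft_force: [-0.5, -0.2, 2.5]
opening: 0.147
```

The opening is 14 mm, so the rib is gripped. I'll lift gently.

Call:
apply_moves:
  increments:
    - [1,-5,0,0,0]
    - [1,-8,0,0,0]
    - [1,-8,0,0,0]
    - [1,-8,0,0,0]
    - [1,-8,0,0,0]
    - [1,0,0,0,0]
    - [1,0,0,0,0]

```text
t: 4.5
eef_pos: [528.1, 68.1, 63.9]
tcp_rot: [-1.406, 1.57, 0.167]
ft_force: [-0.6, -0.8, -1.3]
opening: 0.146
```

```bash
python3 - <<'E'
from h import *
w=cam('wrist')['pixels'][90:290,225:425]; s=cam('side')['pixels'][130:260,250:420]
st=status.state(); print(st['eef_pos'],st['ft_force'],st['moment'],st['opening'])
w=cv2.resize(w,(390,390),interpolation=2); s=cv2.resize(s,(400,306),interpolation=2); s=cv2.copyMakeBorder(s,0,84,0,0,0)
save('lift1',np.hstack([w,s]))
E
```

```text
[527.90748205  68.10047048  63.41300734] [-0.20965576  0.08439131 -0.3377619 ] [ 0.08274078 -0.05384745  0.02269829] 0.1441458841275618
```

View pics/lift1.png

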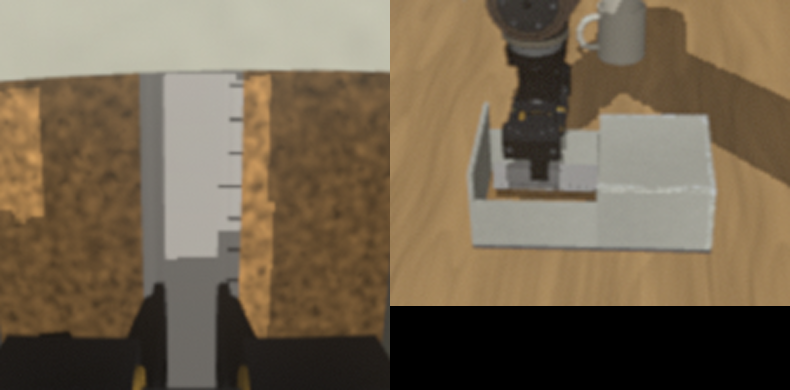

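The ruler is held level in the tray, its near part still under the deck. I'll keep lifting until it levers against the deck edge, watching the force.

Call:
apply_moves:
  increments:
    - [1,-6,0,0,0]
    - [1,-6,0,0,0]
    - [1,-6,0,0,0]
    - [1,-3,0,0,0]
    - [1,-3,0,0,0]
    - [1,-3,0,0,0]
    - [1,0,0,0,0]

```text
t: 5.3
eef_pos: [528.0, 68.1, 90.9]
tcp_rot: [-0.919, 1.571, 0.654]
ft_force: [1.3, 0.4, -2.7]
opening: 0.143
```

Call:
apply_moves:
  increments:
    - [1,-3,0,0,0]
    - [1,-3,0,0,0]
    - [1,-3,0,0,0]
    - [1,0,0,0,0]

```text
t: 5.7
eef_pos: [528.1, 68.1, 100.0]
tcp_rot: [-1.416, 1.57, 0.157]
ft_force: [-0.3, -0.5, -3.2]
opening: 0.146
```

Call:
apply_moves:
  increments:
    - [1,-3,0,0,0]
    - [1,-3,0,0,0]
    - [1,-3,0,0,0]
    - [1,-3,0,0,0]
    - [1,-3,0,0,0]
    - [1,-3,0,0,0]
    - [1,0,0,0,0]

```text
t: 6.4
eef_pos: [528.3, 68.1, 118.1]
tcp_rot: [-1.51, 1.57, 0.063]
ft_force: [0.5, -0.1, -2.7]
opening: 0.146
```

```bash
python3 - <<'E'
from h import *
w=cam('wrist')['pixels'][60:290,205:435]; s=cam('side')['pixels'][130:260,250:420]
st=status.state(); print(st['eef_pos'],st['ft_force'],st['moment'],st['opening'])
w=cv2.resize(w,(340,340),interpolation=2); s=cv2.resize(s,(455,348),interpolation=2)[:340]
save('lift2',np.hstack([w,s]))
E
```

```text
[528.34243133  68.08887    117.87042905] [ 1.14750012 -1.10288476 -1.33405615] [ 0.02744938 -0.19262465 -0.06097647] 0.14898091311489797
```

View pics/lift2.png

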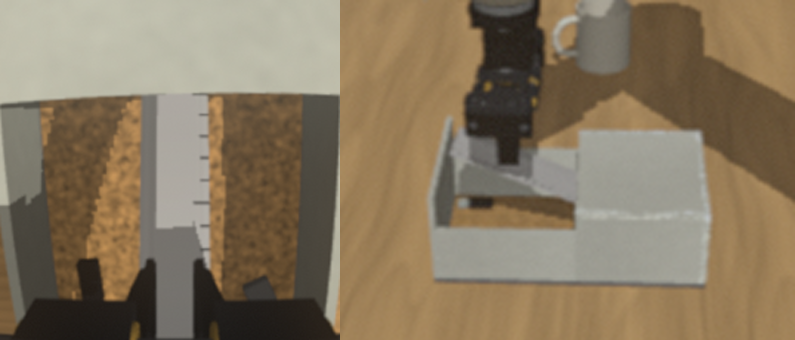

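The pivot is working: the ruler is slanted with its tip up near the panel top and the tail under the deck. I'll raise a little more for margin, then check.

Call:
apply_moves:
  increments:
    - [1,-3,0,0,0]
    - [1,-3,0,0,0]
    - [1,-3,0,0,0]
    - [1,0,0,0,0]
    - [1,0,0,0,0]

```text
t: 7.0
eef_pos: [528.3, 68.1, 126.9]
tcp_rot: [-1.451, 1.57, 0.122]
ft_force: [0.6, 0.2, -1.1]
opening: 0.143
```

```bash
python3 - <<'E'
from h import *
c=cam('side'); st=status.state(); print(st['eef_pos'],st['ft_force'],st['opening'])
s=cv2.resize(c['pixels'][130:220,270:370],(800,720),interpolation=2)
im=s[:600].copy()
def pt(X): u=proj(c,X); return tuple(int(k) for k in ((u-[270,130])*8+4))
for th,col in((24,(255,0,0)),(28,(0,0,255))):
    t=np.radians(th); e=np.array([np.cos(t),0,np.sin(t)]); n=np.array([-np.sin(t),0,np.cos(t)])
    P=np.array([528,68.,st['eef_pos'][2]-2.5])
    for k in (60,-80): 
        for h,y in((-18,15),(8,7)): cv2.circle(im,pt(P+k*e+h*n+[0,y,0]),5,col,2)
save('lift3',im)
E
```

```text
[528.27705207  68.09383027 126.81682728] [ 1.16417304 -0.30957459 -0.86764085] 0.14542092000676152
```

View pics/lift3.png

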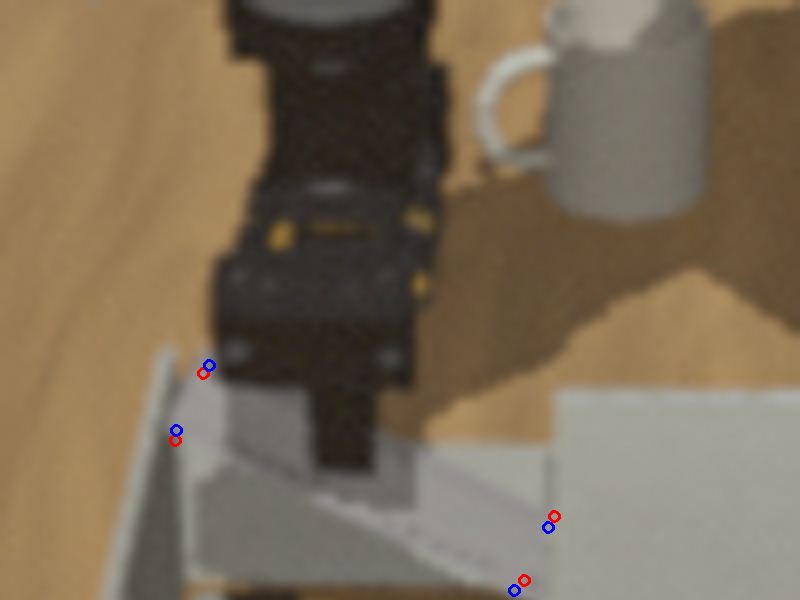

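The overlay fits a tilt of about 27°, and the tip's underside is about 20 mm above the panel top. I'll draw out along the slant.

Call:
apply_moves:
  increments:
    - [1,-2,-4,0,0]
    - [1,-4.5,-9,0,0]
    - [1,-4.5,-9,0,0]
    - [1,-4.5,-9,0,0]
    - [1,-4.5,-9,0,0]
    - [1,-2,-4,0,0]
    - [1,0,0,0,0]

```text
t: 7.75
eef_pos: [572.7, 68.2, 148.8]
tcp_rot: [-1.454, 1.57, 0.119]
ft_force: [-0.1, 0.5, -0.7]
opening: 0.146
```

Call:
apply_moves:
  increments:
    - [1,-2,-4,0,0]
    - [1,-4.5,-9,0,0]
    - [1,-4.5,-9,0,0]
    - [1,-4.5,-9,0,0]
    - [1,-4.5,-9,0,0]
    - [1,-4.5,-9,0,0]
    - [1,-4.5,-9,0,0]
    - [1,-4.5,-9,0,0]
    - [1,-2,-4,0,0]
    - [1,0,0,0,0]

```text
t: 8.75
eef_pos: [643.5, 68.3, 184.2]
tcp_rot: [-1.351, 1.571, 0.222]
ft_force: [0.3, 0.6, -1.5]
opening: 0.139
```

```bash
python3 - <<'E'
from h import *
c=cam('side'); st=status.state(); print(st['eef_pos'],st['ft_force'],st['opening'])
t=cam('top')['pixels'][120:270,265:365]
s=cv2.resize(c['pixels'][110:245,230:400],None,fx=3,fy=3,interpolation=2)
t=cv2.resize(t,(270,405),interpolation=2)
save('draw1',np.hstack([s,t]))
E
```

```text
[643.03258341  68.31637373 183.98568836] [-0.60199526  0.02159599 -0.93078484] 0.14236635958240737
```

View pics/draw1.png

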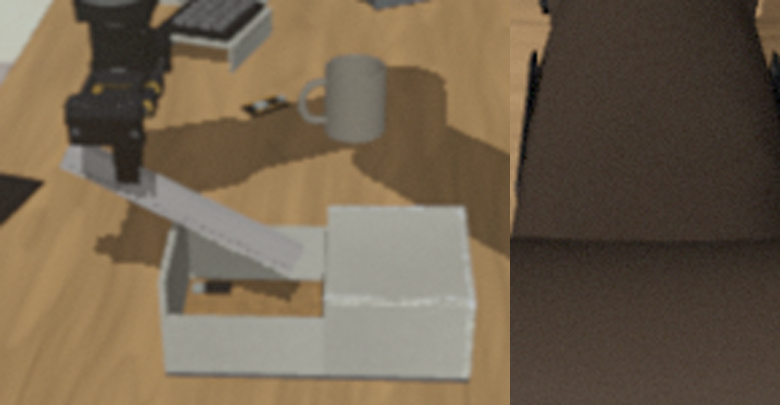

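The tail is out of the slot, over the tray. Now I'll go straight up.

Call:
apply_moves:
  increments:
    - [1,-4,-1,0,0]
    - [1,-8,-2,0,0]
    - [1,-12,-2,0,0]
    - [1,-14,0,0,0]
    - [1,-14,0,0,0]
    - [1,-14,0,0,0]
    - [1,-12,0,0,0]
    - [1,-8,0,0,0]
    - [1,-4,0,0,0]
    - [1,0,0,0,0]

```text
t: 9.85
eef_pos: [648.1, 68.3, 274.5]
tcp_rot: [-1.386, 1.57, 0.187]
ft_force: [0.4, -0.6, -1.4]
opening: 0.143
```

Call:
apply_moves:
  increments:
    - [1,0,0,0,0]
    - [1,0,0,0,0]
    - [1,0,0,0,0]
    - [1,0,0,0,0]
    - [1,0,0,0,0]

```text
t: 10.35
eef_pos: [648.0, 68.3, 274.0]
tcp_rot: [1.155, 1.571, 2.727]
ft_force: [0.6, -0.6, -1.6]
opening: 0.146
```

```bash
python3 - <<'E'
from h import *
c=cam('side'); st=status.state(); print(st['eef_pos'],st['ft_force'],st['opening'],abs(st['qvel']).max())
im=cv2.resize(c['pixels'][60:250,220:440],None,fx=3,fy=3,interpolation=2)
def pt(X): return tuple(int(k) for k in ((proj(c,X)-[220,60])*3+1))
t=np.radians(27); e=np.array([np.cos(t),0,np.sin(t)]); n=np.array([-np.sin(t),0,np.cos(t)])
P=st['eef_pos']-[0,0,2.5]
for k in (60,-190):
    X=P+k*e-18*n+[0,15,0]; print(X.round(0)); cv2.circle(im,pt(X),5,(255,0,0),1)
save('up1',im)
E
```

```text
[648.03747816  68.30733116 274.02209573] [-0.36246665  0.40848551 -1.69055132] 0.14759052708852582 0.0020287611427717263
[710.  83. 283.]
[487.  83. 169.]
```

View pics/up1.png

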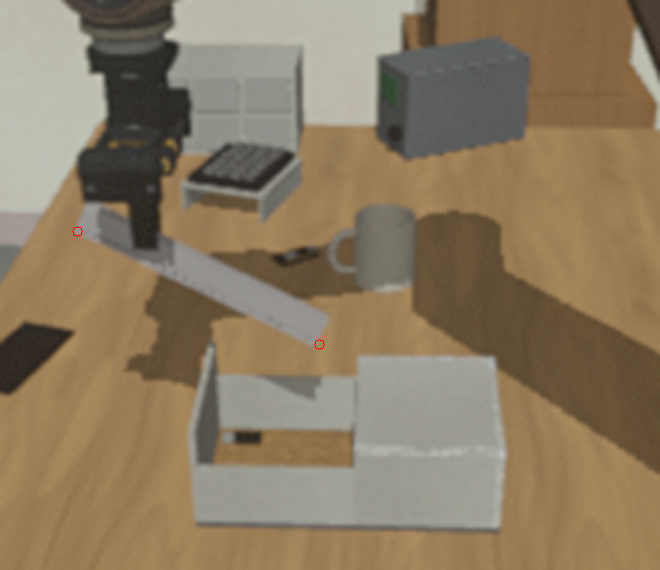

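The predicted corners match the picture: the tail's lowest corner is at about 169 mm, against the panel top at 112 mm. The ruler is held still, clear of everything. I'll hand in.

```bash
python3 -c "
from cell import env; print(env.job_done())"
```

```text
the job is handed in; nothing more can be done
None
```

The ruler is out of the caddy and held still in the gripper. Its lowest corner is at about 169 mm, well above the 112 mm front panel. I handed the job in at about 10.4 s of the 43 s allowed.

- **How it went:** I gripped the rib in the tray and lifted until the ruler met the deck edge. It pivoted in the grip there to about 27°, with the tail still under the cover and the tip about 20 mm above the panel top. I then drew it out along the slant and raised it straight up.
- **Last checks:** The side view matched the predicted tip and tail corners to within a few millimetres, and showed the ruler clear of everything. The opening was about 14 mm, the rib's width, and the arm was still. The highest force in any of my readings was about 3 N, and none of the checks failed or disagreed.
- **Other objects:** The mug, devboard and plug look undisturbed in the last view, and no move came near the notes or the trackball. I did not separately re-check the keycap after the draw-out; it was last seen in its corner while the ruler was being raised.

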